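# Lock the doming stake into the coppersmith's bench socket

### The arm

A 6-joint arm with a two-finger parallel gripper is mounted at the origin on the work surface. World frame = base frame: x ahead of the robot, y to its left, z up, the work surface at z = 0. Lengths are in m, angles in rad, forces in N, time in s.
With the tool pointing down it reaches from about 0.375 to 0.975 m from the base axis. Payload 3.8 kg.
Tool frame: the origin (TCP) lies midway between the tips of the shut fingers; the grasp point (between the pads) lies 19 mm behind it; x points along the fingers, y is the direction in which the jaws open and shut, and the axes are right-handed (so a half turn about x gives the same grasp; the last joint's range is limited). The gripper opens to 88 mm and grips with 3 to 60 N. Pads are 18 mm wide; open, the fingers measure 123 mm over their backs; the gripper's body (75 mm by 187 mm) begins 45 mm behind the grasp point.
Start: joints at [-1.278, 0.264, 1.604, -0, 1.274, -0.037], TCP at [0.219, -0.639, 0.239] pointing down, gripper open.
Joint ranges: [-2.63, 2.63], [-0.94, 2.18], [0.31, 2.57], [-1.31, 4.45], [0, 2.66], [-2.55, 2.55]. Speed limits (rad/s): [2.57, 2.57, 3.14, 3.14, 3.14, 3.14].

### API

Orientations are given as a rotation vector (axis times angle).
In Python, from cell import manip, inverse_kinematics, cams, order gives the robot as it stands. Calls block until the motion is done:
- manip.move_pose(position, orientation): joint-space move of the TCP to a pose.
- manip.move_linear(position, rate=0.15, rot=None): straight line of the TCP; rot=None keeps the orientation; rate is the mean speed in m/s.
- manip.set_joints(angles): joint-space move.
- manip.set_gripper(opening, force=None): finger opening in m; force is the grip in N (None keeps the last); returns when the fingers have stopped.
- manip.dwell(seconds).
- inverse_kinematics(position, orientation): joint angles nearest the present ones, or None.
- manip.state(): the state.
- cams.capture(name): name is "side" or "top"; returns a dict with "image" (400x640x3 uint8, blue, green, red), "z_map" (400x640 float32, m along the optical axis (not along the pixel's ray), 0 where there is no reading), "intrinsics" (3x3 intrinsics, pixels), "position" and "orientation" of the camera in the world. Camera axes: x right, y down, z forward; pixel columns grow to the right and rows downward; lengths in m; the calibration is good to about 2 mm. A picture is of the moment at which its call begins.
A pose or a line that the arm cannot do raises manip.IKError and nothing moves.
- order.close_job(): hands the job in, once; it reports no verdict.
The state is a dict: "clock": time; "joint_pos": joint angles; "joint_velocities": joint speeds; "tau": joint torques, N m; "tool_pos": TCP position; "tcp_rot": TCP orientation; "contact_force": force on the tool from outside, world axes, zero at the start; "moment": the same for the moment, N m; "gripper_width": finger opening in m.
Only numpy, scipy, OpenCV 4.12 (cv2) and the standard library are available. Lean on these libraries where they do the work, as an engineer would, in place of code of your own. Each camera call takes 0.05 s, during which the arm holds its last target. There are 200 camera calls.

### The job

Take the round-topped (dome) stake from the wooden rack, let its T-shaped foot down lengthwise into the slot of the steel socket on the stump, press it down against the spring and turn it a quarter turn clockwise (seen from above). Then ease off so that it springs up locked and let go; be gentle, keep the force on the socket below 35 N, and leave the other stakes, the cup and the hammer where they are.

Things in the scene. Friction and masses are not known exactly. Their poses are not given: they have to be found in the camera images.
- dome_stake: the tool to fit: bare steel stake, 79 mm tall, 0.3 kg, round dome on top (radius 13 mm). Origin: centre of the underside of its T-foot, z up, x along the foot. T-foot 38 (x) by 14 (y) by 8 mm high; above it a round neck 12 mm in diameter, z = 8 to 22 mm. Starts upright in any one of the rack's pockets, foot 18 mm below the rack's top; lift it straight up
- shank_grip (a point): grip point on dome_stake, 50 mm above its origin, in the square shank 26 x 26 mm (flats facing the stake's x and y) that runs from z = 28 to 66 mm; gripping 0 to 3 mm above this point keeps the fingertips clear of the flange
- shoulder (a point): centre of the underside of dome_stake's round shoulder flange (36 mm in diameter, z = 22 to 28 mm), which stops on the socket's top when the stake is pressed right down
- flat_stake: bystander: the same stake, but with a flat round head (26 mm in diameter, 12 mm high) in place of the dome; in another pocket
- ridge_stake: bystander: the same stake, but with a narrow ridge (26 x 6 mm, 12 mm high) on top; in another pocket
- rack: fixed dark wooden block, 70 (x) by 240 (y) by 34 mm high, origin at the centre of its underside. Three pockets in its top, 42 (x) by 18 (y) mm, 18 mm deep, at y = -80, 0 and +80 mm, hold the three stakes
- bench_block: fixed: round wooden stump slab, 210 mm in diameter, 36 mm high (origin: centre of its underside, on the table, z up), with a dark steel block 130 x 130 mm on it. In a 76 mm square well in the block stands the bright steel socket, 64 x 64 mm, with the slot in its top. The socket was set in by hand: its own pose is not measured, see slot_guess
- block_top (a point): centre of the dark steel block's top face, 81 mm above the origin of bench_block; the socket stands 5 to 14 mm proud of this face
- slot_guess (a point): nominal centre of the slot's mouth, 90.5 mm above bench_block's origin. The true one is off by up to 3 mm in x and y and 4.5 mm in z, and turned by up to 0.03 rad: find it by feel or camera. Slot 42 mm along bench_block's x, 18 mm along y (2 mm play all round the foot), through a plate 8 mm thick. The foot lands on a spring plunger 14 mm below the true mouth
- lock_guess (a point): nominal place of the locked foot's underside (off like slot_guess): 16 mm below the mouth, flange 6 mm above the socket. Lips block the turn until the foot is pressed 6 mm or more down from first meeting the plunger; at 8 mm the flange stops hard. Inner stops allow only 90 degrees clockwise (8 more felt as a stop); eased off there, the foot springs up 6 mm into a wider cross groove
- plunger (a joint): spring plunger in the socket: how far it is pressed, m. 0 with nothing on it or with the unlocked stake merely standing on it; 0.008 with the stake's flange pressed onto the socket; about 0.002 with the stake locked; travel 0.012. It pushes up with about 7 N at 0 and 12 N at 0.008 m
- copper_cup: bystander: a copper cup, 70 mm in diameter, 70 mm high, origin at the centre of its underside
- hammer: bystander: a hammer with a wooden handle, 260 mm long, lying on the table beyond the stump
Not all that is in view belongs to the job. Leave any blue, turquoise or yellow look-alike of the bench_block alone.

How it is judged:
By the outcome, as a careful person would: the job done as asked, in the order asked, and still so for the second after the job is handed in, with the robot touching nothing.
It also fails if it takes over 72 s, if anything falls off the work surface, if the arm or the gripper's body presses on something with over 40 N, if the wrist force passes 120 N, or if a joint passes its speed limit or range.

## Working session

There is one attempt and no reset: what is moved stays moved. The work goes in short steps, each a Python script; the robot and the scene stay as the last script left them, time stands still between calls to the robot, and variables do not carry over. Pictures are saved under pics/ and viewed, about 8 in all and at most 12, crops included, and the job is handed in when it is done.

```bash
ls; mkdir -p pics; python3 - <<'E'
from cell import manip, cams
import cv2, numpy as np
for n in ("side","top"):
    c=cams.capture(n); cv2.imwrite(f"pics/{n}0.png",c["image"]); np.savez(f"{n}0.npz",**c)
    print(n,c["intrinsics"].tolist(),c["position"],c["orientation"],(c["z_map"]>0).mean())
s=manip.state(); print({k:np.round(v,3) for k,v in s.items()})
E
```

```text
pics
side [[378.13086871301294, 0.0, 320.7484715309722], [0.0, 378.13086871301294, 202.5986249794638], [0.0, 0.0, 1.0]] [0.2677204  0.63187411 0.64555625] [-0.47441246  2.63013435 -1.34888544] 0.995953125
top [[407.44063512603435, 0.0, 323.16335599848816], [0.0, 407.44063512603435, 200.74798117947816], [0.0, 0.0, 1.0]] [ 0.38236737 -0.05648183  1.16305893] [-2.21541686  2.16437273 -0.13963785] 0.99604296875
{'clock': np.float64(0.1), 'joint_pos': array([-1.278,  0.265,  1.605, -0.   ,  1.274, -0.037]), 'joint_velocities': array([ 0.001, -0.003, -0.003,  0.   , -0.001, -0.   ]), 'tau': array([ 0.0000e+00, -5.0362e+01, -3.5807e+01,  7.3000e-02,  2.3000e-02,
       -0.0000e+00]), 'tool_pos': array([ 0.218, -0.638,  0.238]), 'tcp_rot': array([ 2.043,  0.342, -2.044]), 'contact_force': array([ 1.285,  0.388, -0.081]), 'moment': array([-0.051,  0.002,  0.003]), 'gripper_width': np.float64(0.088)}
```

View pics/top0.png

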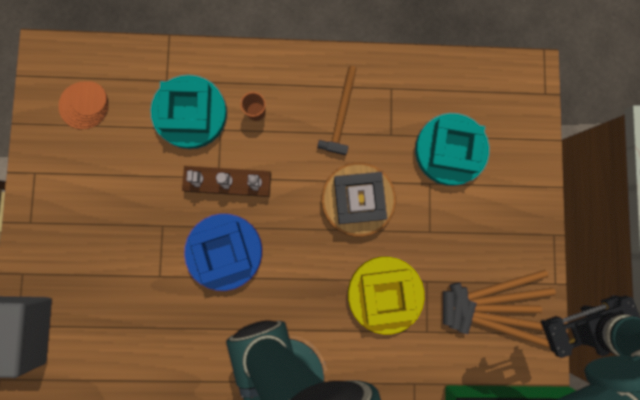

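View pics/side0.png

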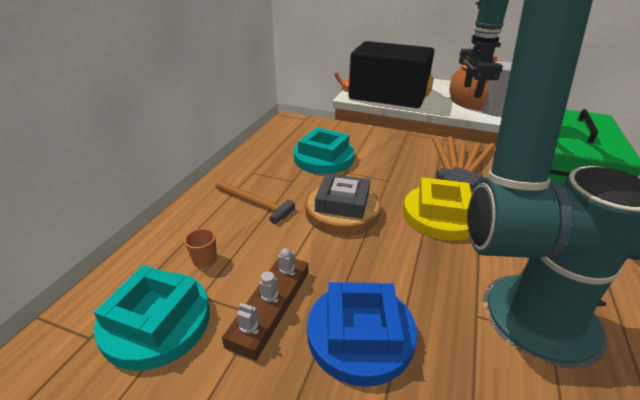

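The top view shows the rack at (226,182) with stakes at (194,178), (224,181) and (255,183). The wooden stump with the slot is at (358,200), and the hammer and cup are at (335,140) and (253,105). The side view shows the same stakes at (248,318), (268,286) and (287,260), so those are the candidates. I'll check which is the dome in one close crop.

```bash
python3 - <<'E'
import cv2, numpy as np
a=cv2.imread("pics/side0.png")[235:350,220:315]; b=cv2.imread("pics/top0.png")
A=cv2.resize(a,None,fx=5,fy=5,interpolation=cv2.INTER_CUBIC)[:575]
t=cv2.resize(b[165:200,180:275],None,fx=3.2,fy=3.2,interpolation=cv2.INTER_CUBIC)
u=cv2.resize(b[162:238,320:397],None,fx=4,fy=4,interpolation=cv2.INTER_CUBIC)
C=np.zeros((575,790,3),np.uint8); C[:A.shape[0],:A.shape[1]]=A
C[:t.shape[0],480:480+t.shape[1]]=t; C[150:150+u.shape[0],480:480+u.shape[1]]=u
cv2.imwrite("pics/crop1.png",C)
E
```

```text
(no output)
```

View pics/crop1.png

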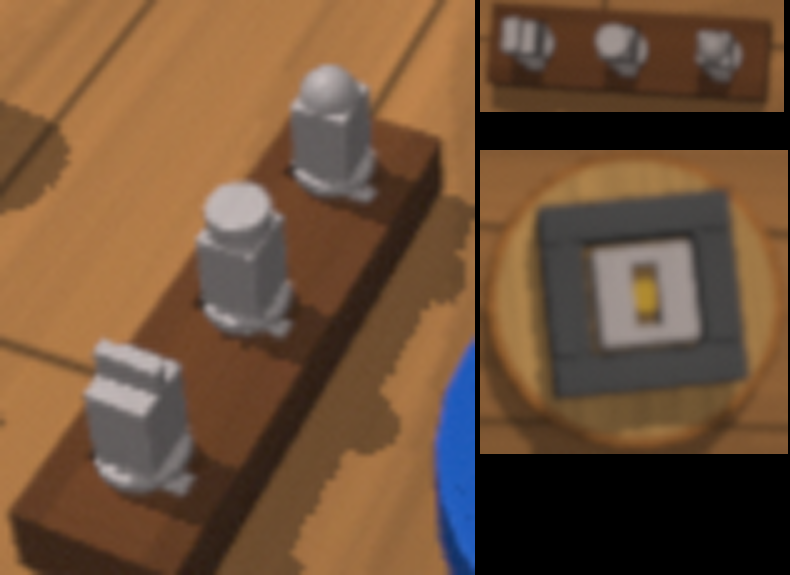

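The round dome is the farthest stake in the side view, at side (287,260), which is top (255,183). The middle one has a flat head and the nearest has a ridge. The socket is the bright square with the yellow slot at top (358,200). Next I'll measure.

```bash
cat > h.py <<'E'
import numpy as np, cv2
from scipy.spatial.transform import Rotation as R
def cloud(c):
    K=c["intrinsics"]; z=c["z_map"]; v,u=np.mgrid[:z.shape[0],:z.shape[1]]
    p=np.stack([(u-K[0,2])/K[0,0]*z,(v-K[1,2])/K[1,1]*z,z],-1)
    w=p@R.from_rotvec(c["orientation"]).as_matrix().T+c["position"]
    w[z<=0]=np.nan; return w
def ray(c,uv,h):
    K=c["intrinsics"]; uv=np.atleast_2d(uv).astype(float)
    d=np.c_[(uv[:,0]-K[0,2])/K[0,0],(uv[:,1]-K[1,2])/K[1,1],np.ones(len(uv))]@R.from_rotvec(c["orientation"]).as_matrix().T
    p=c["position"]; return p+d*((h-p[2])/d[:,2])[:,None]
def proj(c,P):
    q=(np.atleast_2d(P)-c["position"])@R.from_rotvec(c["orientation"]).as_matrix(); q=q@c["intrinsics"].T
    return q[:,:2]/q[:,2:]
def rect(pts):
    (cx,cy),(w,h),a=cv2.minAreaRect((pts[:,:2]*1000).astype(np.float32)); return round(cx,1),round(cy,1),round(w,1),round(h,1),round(a,2)
E
python3 - <<'E'
from h import *
for n in ("top","side"):
    c=dict(np.load(n+"0.npz")); w=cloud(c); bgr=c["image"].astype(int); hsv=cv2.cvtColor(c["image"],cv2.COLOR_BGR2HSV)
    g0=ray(dict(np.load("top0.npz")),[[255,183],[226,182],[360,197]],0.05)[:, :2]
    z=w[...,2]; near=lambda g,r: np.hypot(w[...,0]-g[0],w[...,1]-g[1])<r
    m=near(g0[1],.15)&(abs(z-.034)<.006)&(hsv[...,0]<20)&(hsv[...,1]>80)
    print(n,"table z",np.nanmedian(z[near([.55,.05],.05)]),"rack",rect(w[m]),np.median(z[m]),m.sum())
    # stakes (grey)
    grey=(hsv[...,1]<60)&(hsv[...,2]>60)
    m=near(g0[1],.15)&grey&(z>.05)
    k,l,st,ce=cv2.connectedComponentsWithStats(m.astype(np.uint8))
    for i in range(1,k):
        if st[i,4]>8: q=w[l==i]; print("  stake",ce[i].round(1),st[i,4],q.mean(0).round(4),"zmax",q[:,2].max().round(4),"topmean",q[q[:,2]>q[:,2].max()-.012].mean(0).round(4),rect(q))
    b=near(g0[2],.1)
    m=b&(abs(z-.081)<.0035); print("  block",rect(w[m]),np.median(z[m]),m.sum())
    m=b&(z>.0835)&(bgr.min(-1)>110); print("  socket",rect(w[m]),np.median(z[m]),m.sum(), w[m].mean(0))
    m=b&near(g0[2],.03)&(hsv[...,1]>90)&(hsv[...,0]>12)
    print("  yellow",np.argwhere(m).mean(0)[::-1],np.nanmedian(z[m]),rect(w[m]),m.sum())
    m=b&(z<.045)&(z>.03)&(hsv[...,1]>60); print("  stump",rect(w[m]), [round(float(x),2) for x in cv2.minEnclosingCircle((w[m][:,:2]*1000).astype(np.float32))[0]])
E
```

```text
top table z 0.0012869965642028358 rack (539.2, 176.3, 240.8, 70.8, 87.85) 0.033505613514187016 1574
  stake [193.4 176.4] 139 [0.5402 0.2534 0.0791] zmax 0.0984 topmean [0.5407 0.2565 0.0925] (541.8, 256.2, 26.2, 26.1, 87.45)
  stake [223.2 178.4] 131 [0.5361 0.1736 0.0847] zmax 0.0974 topmean [0.538  0.1763 0.0933] (537.8, 176.1, 24.8, 25.3, 88.72)
  stake [253.4 180.1] 119 [0.5338 0.0939 0.0835] zmax 0.0964 topmean [0.5353 0.095  0.0904] (535.5, 95.7, 26.0, 25.7, 88.14)
  block (496.7, -193.6, 129.9, 129.9, 7.2) 0.08068229864223131 1417
  socket (494.0, -193.6, 63.0, 63.0, 8.09) 0.09096516462431159 454 [ 0.49383125 -0.19321516  0.09094606]
  yellow [361.02739726 197.76712329] 0.07451927585840301 (498.6, -195.2, 36.7, 23.1, 8.98) 73
  stump (499.1, -194.7, 197.0, 196.8, 1.19) [499.45, -195.16]
side table z 0.0011393358872986425 rack (539.2, 179.3, 242.1, 72.5, 88.15) 0.03395577819062556 2115
  stake [285.6 258.8] 267 [0.5321 0.1062 0.0747] zmax 0.0966 topmean [0.534  0.1033 0.0903] (535.5, 101.1, 26.8, 25.5, 2.02)
  stake [267.8 284.1] 351 [0.5344 0.1859 0.0774] zmax 0.0961 topmean [0.5362 0.1828 0.0924] (537.8, 180.6, 27.3, 26.9, 89.17)
  stake [246.4 315.5] 381 [0.5379 0.2653 0.0754] zmax 0.0962 topmean [0.5402 0.2609 0.0911] (541.0, 260.0, 28.0, 26.6, 89.4)
  block (497.4, -190.5, 130.9, 134.9, 7.55) 0.08086005823584352 909
  socket (494.5, -191.8, 63.8, 67.2, 7.77) 0.09096453397287496 287 [ 0.49373617 -0.18990505  0.09086492]
  yellow [nan nan] nan (0.0, 0.0, 0.0, 0.0, 0.0) 0
  stump (495.0, -177.5, 198.7, 162.5, 12.55) [499.4, -195.09]<stdin>:18: RuntimeWarning: Mean of empty slice.
  ret = um.true_divide(
  return np.nanmean(a, axis, out=out, keepdims=keepdims)
```

```bash
cat >> h.py <<'E'
from cell import manip, inverse_kinematics, cams, order
def rot(th):  # tool x down, jaw (tool y) at world yaw th
    x=np.array([0,0,-1.]); y=np.array([np.cos(th),np.sin(th),0]); return R.from_matrix(np.c_[x,y,np.cross(x,y)]).as_rotvec()
def st(t=""):
    s=manip.state(); print(t,"t%.2f"%s["clock"],np.round(s["tool_pos"]*1000,1),"F",np.round(s["contact_force"],1),"M",np.round(s["moment"],2),"w%.1f"%(s["gripper_width"]*1e3)); return s
E
python3 - <<'E'
from h import *
s=st(); print(R.from_rotvec(s["tcp_rot"]).as_matrix().round(2).tolist())
for off in (0,90,180,-90):
    o=np.radians(off)
    for p,t in (([.5358,.0975,.0485],-2),([.494,-.192,.15],8),([.494,-.192,.1],-82),([.494,-.192,.1],-92)):
        q=inverse_kinematics(np.array(p),rot(np.radians(t)+o)); print(off,t,None if q is None else np.round(q,2))
E
```

```text
t0.10 [ 218.4 -638.   237.5] F [ 1.3  0.4 -0.1] M [-0.05  0.    0.  ] w87.9
[[-0.0, 0.32, -0.95], [0.0, -0.95, -0.32], [-1.0, -0.0, -0.0]]
0 -2 [ 0.13  0.22  2.05 -0.    0.88  0.17]
0 8 [-0.42  0.06  2.01 -0.    1.07 -0.56]
0 -82 [-0.42  0.12  2.05  0.    0.97  1.01]
0 -92 [-0.42  0.12  2.05  0.    0.97  1.19]
90 -2 [ 0.13  0.22  2.05 -0.    0.88 -1.4 ]
90 8 [-0.42  0.06  2.01  0.    1.07 -2.13]
90 -82 [-0.42  0.12  2.05 -0.    0.97 -0.56]
90 -92 [-0.42  0.12  2.05 -0.    0.97 -0.38]
180 -2 None
180 8 None
180 -82 [-0.42  0.12  2.05  0.    0.97 -2.13]
180 -92 [-0.42  0.12  2.05 -0.    0.97 -1.95]
-90 -2 [0.13 0.22 2.05 0.   0.88 1.74]
-90 8 [-0.42  0.06  2.01  0.    1.07  1.01]
-90 -82 None
-90 -92 None
```

Everything is consistent in both views, so I'm starting the move. The jaws go along the foot direction, which keeps the wrist mid-range.

```bash
python3 - <<'E'
from h import *
r=rot(np.radians(-2.1)); X,Y=.5356,.0975
manip.set_gripper(.05,force=50)
manip.move_pose([X,Y,.17],r); st("above")
manip.move_linear([X,Y,.065],rate=.12); st()
manip.move_linear([X,Y,.0485],rate=.04); st("down")
manip.set_gripper(.0,force=50); st("grip")
c=cams.capture("side"); np.savez("side1.npz",**c)
im=c["image"][190:330,200:400]; cv2.imwrite("pics/s1.png",cv2.resize(im,None,fx=4,fy=4,interpolation=cv2.INTER_CUBIC))
E
```

```text
above t3.64 [535.9  96.8 170.1] F [ 0.3 -0.8  0.2] M [-0.05 -0.08  0.04] w50.3
 t4.67 [536.4  97.6  65.8] F [-0.2  0.1  0.7] M [-0.1  -0.05  0.03] w50.2
down t5.22 [535.3  97.5  48.1] F [-0.   0.   0.5] M [-0.09 -0.1   0.  ] w49.9
grip t5.71 [535.8  97.6  48.7] F [-0.2  0.7  0.6] M [-0.08 -0.09 -0.02] w25.8
```

View pics/s1.png

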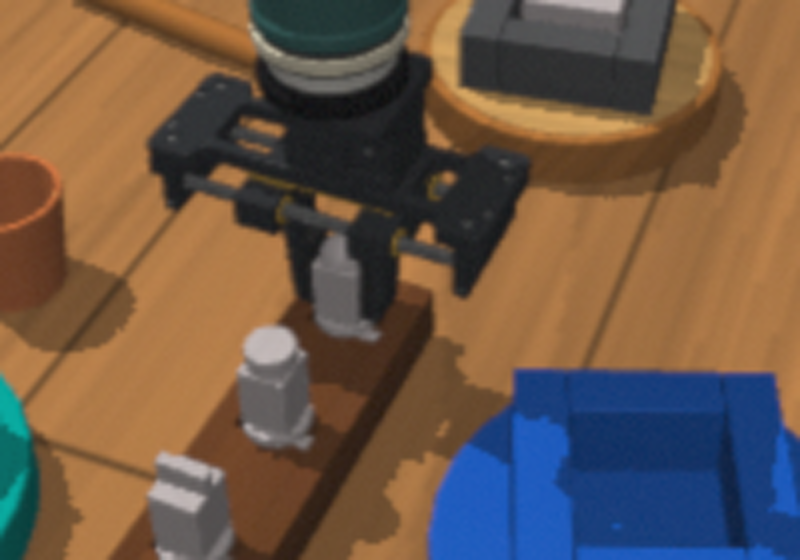

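The fingers hold the dome stake at (340,285) in the crop, width 25.8 mm, with the others untouched. Next I lift it, carry it over, and lower it while watching the force.

```bash
cat >> h.py <<'E'
def fz(n=3):
    f=[]
    for _ in range(n): manip.dwell(.02); f.append(manip.state()["contact_force"])
    return np.mean(f,0)
def lower(x,y,z0,z1,base,lim=4,step=.001,rate=.02):
    z=z0
    while z>z1+1e-6:
        z-=step; manip.move_linear([x,y,z],rate=rate); f=fz()-base
        if f[2]>lim: break
    print("stop z %.1f f"%(z*1e3),f.round(1)); return z,f
E
python3 - <<'E'
from h import *
manip.move_linear([.5356,.0975,.09],rate=.06); st("lifted")
manip.move_linear([.5356,.0975,.16],rate=.2)
x,y=.4941,-.1920; r=rot(np.radians(7.9))
manip.move_pose([x,y,.16],r); manip.move_linear([x,y,.132],rate=.1)
manip.dwell(.3); b=fz(5); print("base",b.round(2)); np.save("base.npy",b)
z,f=lower(x,y,.132,.112,b); st("end")
c=cams.capture("side"); np.savez("side2.npz",**c)
im=c["image"][120:260,270:430]; cv2.imwrite("pics/s2.png",cv2.resize(im,None,fx=4,fy=4,interpolation=cv2.INTER_CUBIC))
E
```

```text
lifted t6.60 [535.3  97.5  89.8] F [-0.7 -0.1 -3.4] M [-0.04 -0.04 -0.  ] w25.7
base [-0.09 -0.12 -3.22]
stop z 112.0 f [ 0.5 -0.3 -0.7]
end t15.04 [ 494.1 -192.   112. ] F [ 0.7 -0.9 -4. ] M [-0.02 -0.13  0.01] w25.3
```

View pics/s2.png

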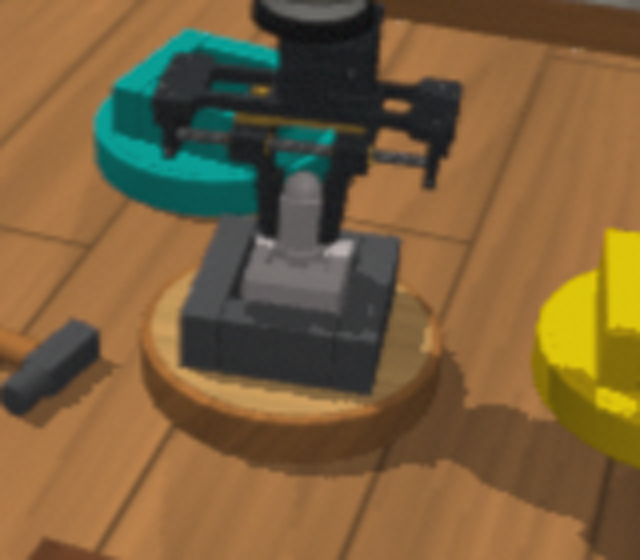

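The stake went into the slot without touching anything; the foot is about 10 mm below the mouth. I'll feel the side walls gently to centre it before pressing.

```bash
python3 - <<'E'
from h import *
x,y,z=.4941,-.1920,.112; b=fz(5); th=np.radians(7.9)
ax=[np.array([np.cos(th),np.sin(th)]),np.array([-np.sin(th),np.cos(th)])]; c=np.array([x,y])
for a in (1,0):
    d=[]
    for s in (1,-1):
        k=0
        while k<.0036:
            k+=.0004; manip.move_linear([*(c+s*k*ax[a]),z],rate=.02); f=fz()-b
            if (f[:2]@ax[a])*-s>2.5: break
        d.append(s*k); print(a,s,"%.1f"%(k*1e3),f.round(1))
        manip.move_linear([*c,z],rate=.02)
    c=c+np.mean(d)*ax[a]; manip.move_linear([*c,z],rate=.02)
print("centre",(c*1e3).round(2)); np.save("c.npy",c); st()
E
```

```text
1 1 1.6 [ 0.3 -3.5 -0.4]
1 -1 3.2 [-0.1  3.8  1.5]
0 1 2.8 [-5.  -0.8  2.9]
0 -1 2.8 [ 3.9  0.9 -2.3]
centre [ 494.21 -192.79]
 t24.62 [ 493.9 -192.8  111.9] F [ 0.2 -0.  -3.8] M [-0.07 -0.11  0.01] w25.8
```

```bash
python3 - <<'E'
from h import *
b=np.load("base.npy"); c=np.load("c.npy")
z,f=lower(*c,.112,.102,b,lim=4,step=.0007,rate=.02); zc=z
for i in range(7):
    z-=.001; manip.move_linear([*c,z],rate=.02); f=fz()-b; print("%.1f"%(z*1e3),f.round(1))
    if f[2]>18 or np.hypot(*f[:2])>8: print("halt"); break
s=st("pressed"); np.save("z.npy",[zc,z])
E
```

```text
stop z 109.2 f [-2.2  0.8  6.5]
108.2 [-3.2  1.   7.6]
107.2 [-3.2  0.5  8.1]
106.2 [-2.9  1.   8.6]
105.2 [-3.6  1.1  9.5]
104.2 [-3.1  1.4  9.3]
103.2 [-3.6  1.2 10.3]
102.2 [-3.8  1.  11.1]
pressed t27.92 [ 494.4 -192.9  102.8] F [-4.5  1.1  7.6] M [ 0.19  0.65 -0.06] w25.6
```

```bash
python3 - <<'E'
from h import *
b=np.load("base.npy"); c=np.load("c.npy"); z=.1018
manip.move_linear([*c,z],rate=.02); print(fz().round(1)-b.round(1)); m0=manip.state()["moment"][2]
for a in range(6,91,6):
    manip.move_linear([*c,z],rate=.03,rot=rot(np.radians(7.9-a)))
    f=fz()-b; s=manip.state(); m=s["moment"][2]-m0
    print(a,"t%.2f"%s["clock"],f.round(1),"Mz %.2f"%m)
    if f[2]>20 or np.hypot(*f[:2])>9 or abs(m)>.6: print("halt"); break
E
```

```text
[-3.7  1.4 10.9]
6 t28.52 [-2.5  0.8 10.8] Mz -0.06
12 t28.83 [-2.4  0.8 10.9] Mz -0.06
18 t29.14 [-1.2  0.2 10.7] Mz -0.09
24 t29.45 [-1.1  0.5 10.7] Mz -0.02
30 t29.76 [-0.8  0.1 11. ] Mz -0.12
36 t30.07 [-0.4 -0.4 10.4] Mz -0.05
42 t30.38 [-0.7 -0.4 11. ] Mz -0.09
48 t30.68 [-0.3 -0.5 10.4] Mz -0.04
54 t30.99 [-0.4 -0.7 10.9] Mz -0.04
60 t31.30 [-0.4 -0.6 10.5] Mz -0.05
66 t31.61 [-0.5 -0.2 10.7] Mz -0.03
72 t31.92 [-0.9 -0.7 10.6] Mz -0.09
78 t32.23 [-0.7 -0.5 10.8] Mz -0.08
84 t32.53 [-0.1 -0.4 10.6] Mz -0.03
90 t32.84 [-0.2 -1.1 10.9] Mz -0.09
```

It turned smoothly with no stop felt. Now I ease off and look for the lock.

```bash
python3 - <<'E'
from h import *
b=np.load("base.npy"); c=np.load("c.npy"); z=.1018
for i in range(9):
    z+=.001; manip.move_linear([*c,z],rate=.02); f=fz()-b; print("%.1f"%(z*1e3),f.round(1))
    if f[2]<3: print("lock felt"); break
st(); g=inverse_kinematics
cc=cams.capture("side"); np.savez("side3.npz",**cc)
E
```

```text
102.8 [-0.3 -0.2  9.8]
103.8 [ 0.2 -0.7  9.3]
104.8 [ 0.3 -0.7  9.2]
105.8 [ 0.1 -1.   8.3]
106.8 [ 3.2 -2.8  7.6]
107.8 [ 6.2 -5.   1.2]
lock felt
 t34.64 [ 496.1 -193.8  107.9] F [ 5.8 -5.4 -2.6] M [-0.76 -1.15 -0.02] w25.6
```

The stop came at about 2 mm of plunger travel, as expected for the locked position. I'll relieve the side load and release.

```bash
python3 - <<'E'
from h import *
b=np.load("base.npy"); c=np.load("c.npy"); z=.1070
manip.move_linear([*c,z],rate=.02); f=fz()-b; print(f.round(1))
for i in range(5):
    if np.hypot(*f[:2])<1.8: break
    c=c+.0004*f[:2]/np.hypot(*f[:2]); manip.move_linear([*c,z],rate=.02); f=fz()-b; print((c*1e3).round(1),f.round(1))
np.save("c2.npy",c)
manip.set_gripper(.026,force=5); print((fz()-b).round(1))
manip.set_gripper(.05); print((fz()-b).round(1)); st("open")
manip.move_linear([*c,.125],rate=.05); manip.move_linear([*c,.20],rate=.15)
manip.move_pose([.45,-.40,.28],rot(np.radians(-60))); manip.dwell(.3); st("away")
from h import cams
out=[]
for n,(r0,r1,c0,c1) in (("top",(160,240,310,400)),("side",(150,240,290,390))):
    k=cams.capture(n); np.savez(n+"4.npz",**k); cv2.imwrite(f"pics/{n}4full.png",k["image"]); out.append(cv2.resize(k["image"][r0:r1,c0:c1],(395,400),interpolation=cv2.INTER_CUBIC))
cv2.imwrite("pics/p4.png",np.hstack(out))
E
```

```text
[ 4.6 -3.7  6. ]
[ 494.5 -193. ] [ 4.2 -2.8  7.8]
[ 494.9 -193.3] [ 4.3 -3.   8. ]
[ 495.2 -193.5] [ 4.6 -2.6  8.3]
[ 495.5 -193.7] [ 4.5 -2.2  8.5]
[ 495.9 -193.9] [ 3.6 -1.7  7.9]
[ 2.4 -2.2  8.3]
[0.2 0.3 3.6]
open t37.34 [ 495.6 -193.7  106.8] F [ 1.1 -0.1  0.6] M [ 0.02  0.04 -0.03] w49.9
away t39.70 [ 450.4 -398.8  279.5] F [-0.2  0.3  0.8] M [-0.   -0.03 -0.01] w50.3
```

View pics/p4.png

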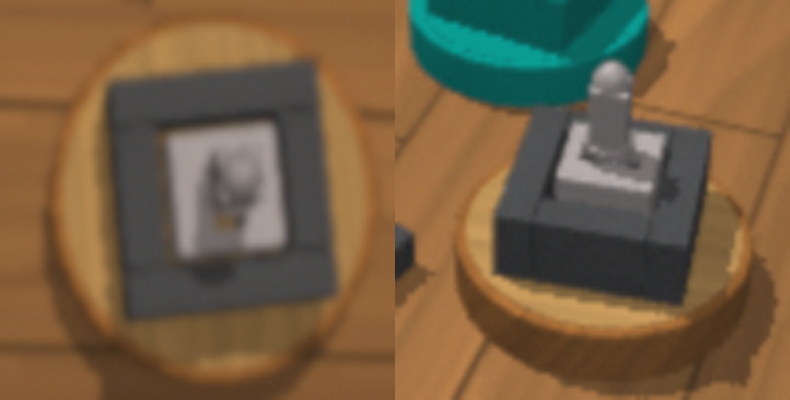

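The stake stands in the socket with its flange just above it, but it may lean or sit off-centre. I'll check its upright, yaw and height numerically.

```bash
python3 - <<'E'
from h import *
for n in ("top","side"):
    c=dict(np.load(n+"4.npz")); w=cloud(c); z=w[...,2]
    near=np.hypot(w[...,0]-.494,w[...,1]+.192)<.045
    m=near&(z>.099); q=w[m]; print(n,m.sum(),"zmax",q[:,2].max().round(4))
    for a,bb in ((.099,.108),(.108,.122),(.122,.140),(.14,.16)):
        k=q[(q[:,2]>a)&(q[:,2]<=bb)]; print("  ",a,len(k),k.mean(0).round(4) if len(k) else "", k.min(0).round(4) if len(k) else "",k.max(0).round(4) if len(k) else "")
    s=w[near&(z>.0855)&(z<.0945)]; print("  socket",rect(s),np.median(s[:,2]).round(4))
    # dome predicted pixel if upright, centred
    for nm,P in (("dome ctr up",[.494,-.1930 if n=="top" else -.1905,.0745+.066]),("flange",[.494,-.193 if n=="top" else -.1905,.0745+.025])):
        print("  ",nm,proj(c,P).round(1))
    px=np.argwhere(m&(z>.138))[:,::-1]; print("  dome px",px.mean(0).round(1),"range",px.min(0),px.max(0))
    # bystander change
    o=dict(np.load(n+"0.npz")); d=np.abs(cloud(o)-w)[...,2]>.012; r=ray(dict(np.load("top0.npz")),[[226,182]],.05)[0]
    print("  rack diff px",[(int(u),int(v)) for v,u in np.argwhere(d&(np.hypot(w[...,0]-r[0],w[...,1]-r[1])<.15))][:3], (d&(np.hypot(w[...,0]-r[0],w[...,1]-r[1])<.15)).sum())
im=[]
for n,(r0,r1,c0,c1) in (("side",(150,210,310,370)),):
    k=cv2.imread(f"pics/{n}4full.png")[r0:r1,c0:c1]; im.append(cv2.resize(k,(590,590),interpolation=cv2.INTER_CUBIC))
cv2.imwrite("pics/p5.png",im[0])
E
```

```text
top 158 zmax 0.1574
   0.099 30 [ 0.4883 -0.1884  0.1033] [ 0.4807 -0.2092  0.1001] [ 0.5041 -0.1778  0.1073]
   0.108 12 [ 0.4939 -0.1872  0.117 ] [ 0.4841 -0.206   0.1092] [ 0.5077 -0.181   0.1217]
   0.122 22 [ 0.493  -0.1894  0.1349] [ 0.4826 -0.2072  0.1242] [ 0.5088 -0.1815  0.1399]
   0.14 94 [ 0.4962 -0.1946  0.148 ] [ 0.4846 -0.2093  0.14  ] [ 0.5107 -0.1832  0.1574]
  socket (491.1, -199.6, 72.8, 74.4, 7.53) 0.0907
   dome ctr up [[363.6 195.5]]
   flange [[361.5 197.1]]
  dome px [364.6 194.4] range [359 189] [370 199]
  rack diff px [(249, 175), (250, 175), (251, 175)] 138
side 228 zmax 0.1543
   0.099 49 [ 0.4944 -0.1832  0.1028] [ 0.4799 -0.2048  0.0995] [ 0.5139 -0.1741  0.1073]
   0.108 48 [ 0.4938 -0.1818  0.1149] [ 0.483  -0.2056  0.108 ] [ 0.5061 -0.1758  0.1217]
   0.122 64 [ 0.4943 -0.1817  0.131 ] [ 0.4828 -0.2     0.1221] [ 0.5071 -0.1758  0.1399]
   0.14 67 [ 0.4955 -0.1863  0.1467] [ 0.4839 -0.201   0.1401] [ 0.5086 -0.1775  0.1543]
  socket (494.6, -190.4, 64.3, 66.8, 7.22) 0.0907
   dome ctr up [[345.1 169.1]]
   flange [[344.3 182.3]]
  dome px [344.1 168. ] range [339 164] [349 172]
  rack diff px [(280, 254), (281, 254), (280, 255)] 249
```

View pics/p5.png

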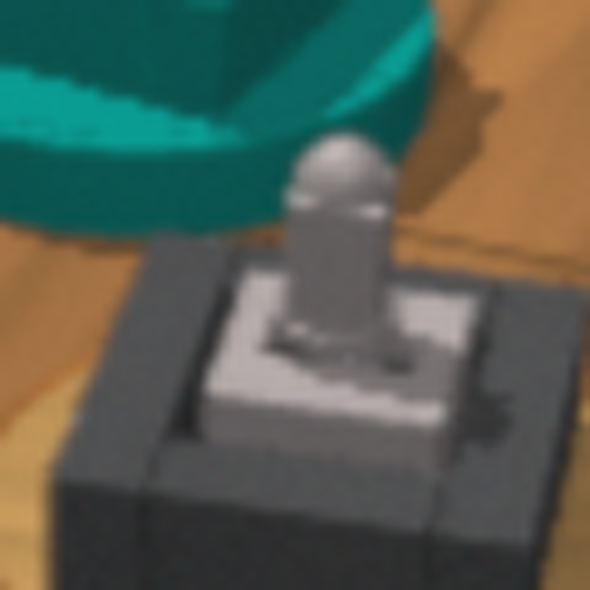

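The stake is upright: the dome is within about 1 px of the upright prediction. Its top is at about 0.154 m, which fits the locked height. The rack depth differs near the emptied pocket, and I only printed a few of those pixels. Handing in.

```bash
python3 - <<'E'
from h import *
a=dict(np.load("top0.npz"))["image"].astype(int); b=dict(np.load("top4.npz"))["image"].astype(int); d=np.abs(a-b).max(-1)>40
print("cup",d[85:125,238:270].sum(),"hammer",d[62:158,312:360].sum(),"other stakes",d[165:198,182:238].sum())
st(); print(order.close_job())
E
```

```text
cup 0 hammer 0 other stakes 0
 t39.80 [ 450.3 -399.3  279.9] F [-0.4  0.4  0. ] M [-0.   -0.05  0.02] w50.4
the job is handed in; nothing more can be done
None
```

The dome stake is in the socket, turned a quarter turn clockwise and, by feel and camera, locked. The gripper has let go and the arm is clear. I handed in at 39.8 s of the 72 s allowed.

**How it went:** The foot went into the slot without touching the mouth. I felt the slot walls to centre it, pressed it about 7 mm past first contact with the plunger, and turned it 90° with almost no torque. Eased off, it came up against a stop at about 2 mm of plunger travel, which is where the lock should be. The highest vertical force I read was about 11 N and the highest side force about 8 N, both under the 35 N limit.

**Last checks:**
- **Position:** In both views the dome is about 1 to 1.5 pixels from where an upright, centred stake should be.
- **Bystanders:** The top view shows no change at the cup, the hammer or the other two stakes.

**What did not agree or was not confirmed:**
- **Side load:** About 4 N of side force stayed on as the stake came up, and nudging it 1.7 mm reduced it only slightly. It went away on release, and the stake probably sits 1 to 2 mm off-centre within its play.
- **Height:** The two cameras put the stake's top about 3 mm apart, at 0.154 m (side) and 0.157 m (top). The locked height was judged mainly from the stop I felt and the side view. I did not pull or twist the stake again after letting go.

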